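Change the holding fixture over to a low workpiece

ROBOT

A 7-joint arm with a two-finger parallel gripper is mounted at the origin on a cart in front of the work surface, level with it; the furniture and walls round the work are solid. World frame = base frame: x ahead of the robot, y to its left, z up, the work surface at z = 0. Lengths are in m, angles in rad, forces in N, time in s.
With the tool pointing down it reaches from about 0.35 to 0.9 m from the base axis. Payload 8.1 kg.
Tool frame: the origin (TCP) lies on the centre line of the jaws, within the pads' length; the fingertips stand r.tips_ahead ahead of it and the grasp point (between the pads) lies 6 mm ahead of it (r.tips_ahead is the distance from the TCP to the fingertips, in m); z points along the fingers, y is the line along which they close (so a half turn about z gives the same grasp; the last joint's range is limited). The gripper opens to 85 mm and grips with 20 to 120 N. Pads are 22 mm wide; open, the fingers measure 114 mm over their backs; the gripper's body (76 mm by 85 mm) begins 54 mm behind the grasp point. The pads swing forward as they close: fully open they stand 13 mm farther back than shut.
Start: joints at [1.063, 0.434, 0.025, 1.573, -0.012, 1.134, -0.075], TCP at [0.246, -0.575, 0.256] pointing down, gripper open.
Joint ranges: [-2.62, 2.62], [-0.44, 2.09], [-1.27, 1.32], [0.08, 2.57], [-1.32, 4.46], [0.12, 2], [-2.74, 2.74]. Speed limits (rad/s): [2.22, 2.22, 3.01, 3.01, 3.14, 3.14, 3.14].

INTERFACE

Orientations are given as [roll, pitch, yaw] about the fixed x, y, z axes, in that order (R = Rz(yaw) Ry(pitch) Rx(roll)).
In Python, from workcell import r, viewer gives the robot as it stands. The module is installed in compiled form; this text tells all that it offers.
- The arm moves only by the shell command python3 -m creep 'ROWS' [OPENING] [FORCE]. ROWS is JSON, a list of rows, each an object with "translation": the shift along the world's x, y, z in cm, a list of three; "twist": the turn about the world's z in rad. In form: [{"translation": [tx, ty, tz], "twist": twist}, ...]. A call has 1 to 12 rows; each row shifts and turns the commanded pose from where the row before left it; what a row does not reach is not made up. A row lasts 1/8 s, in which the tool goes at most 62.5 mm and 10.7 degrees, less where a joint would pass 70% of its speed; a pose out of reach is approached as far as the arm can. A call is refused whole if a number of a shift passes 6.25 or a number of a turn 0.188, either way. A call with a gripper value outside its range is refused whole. OPENING is the opening, from 0 (shut) to 1 (fully open), set as the call begins (- or left out, the last holds). The fingers move at their own pace and stop on an object; FORCE is the grip in N (left out, the last holds). Time passes only in rows, so rows that do not move let the fingers close. It gives the time, the measured TCP pose, the force, the opening and the grip force at its end, in the units of the state.
- r.get_obs(): the state, without advancing time (a new reading comes with each control period).
- viewer.capture(name): name is "side" or "top"; returns a dict with "image" (480x640x3 uint8, red, green, blue), "range_z" (480x640 float32, m along the optical axis (not along the pixel's ray), 0 where there is no reading), "vertical_fov" (degrees; the focal length in pixels is half the picture's height over the tangent of half this angle, whatever the lens; pixels are square), "cx", "cy" (the principal point, pixels), "extrinsics" (4x4, takes a point from world to camera coordinates). Camera axes: x right, y up, looking along -z (the intrinsics and any distortion apply to the point x, -y, -z); pixel columns grow to the right and rows downward; lengths in m; the calibration is good to about 2 mm. A picture is of the moment at which its call begins.
- r.sign_off(): hands the job in; it is judged then, once.
Trained networks look in a picture, given as the dict that the camera call returned (one of the last four; its "shot" number tells which), for a name from the list of things; names that differ only in an ending like _2 or _b are one class to them, and where a whole thing is asked for, a point or a joint stands for the part that bears it (a point fixed in the world has none). Each returns a list of dicts, best first, with "score" (0 to 1); they miss things now and then, are a little off and sometimes report something else, mostly with a low value. They report only what shows in the picture. A call takes as long as a camera call. They do not tell look-alikes from the thing itself.
- viewer.masks_of(target, picture): "mask" (480x640 bool, what is visible of it) and "extent" ([centre column, centre row, width, height] in pixels, round what is visible of it).
The state is a dict: "t": time; "joint_positions": joint angles; "dq": joint speeds; "joint_efforts": joint torques, N m; "tcp_pos": TCP position; "orientation": TCP orientation; "wrist_force": force on the tool from outside, world axes, zero at the start; "moment": the same for the moment, N m; "grip_width": finger opening in m; "finger_force": force on a finger pad.
Only numpy, scipy, OpenCV 4.12 (cv2) and the standard library are available. Lean on these libraries where they do the work, as an engineer would, in place of code of your own. Each camera call takes 0.05 s, during which the arm holds its last target. There are 200 camera calls.

TASK

Change the holding fixture over for a low workpiece. First close every telescoping work support on it fully home, on each one the innermost tube before the middle tube; then slip a spacer collar, flange down, over the spigot of each closed support until it rests on the shoulder; last, turn the handwheel by its crank grip until the side stop's pointer stands at the blade of the index clip on the scale, and let go. Leave the bottle, the jar and the tin where they are.

Things in the scene. Friction and masses are not known exactly. Their poses are not given: they have to be found in the camera images.
- fixture: steel base plate of the holding fixture, 152 mm (x from -85 to 67 mm) by 360 mm (y from -186 to 174 mm), 12 mm thick, fixed to the bench; origin on its underside, z up. It carries the work supports (a row along y, on its far side), the screw-driven side stop with its scale bar (along y, on its near side) and the handwheel (near its -y end, on top of a square gearbox)
- tip_0 (a point): telescoping support 0 (2 or 3 present): centre of the flat top of its upright spigot. Spigot 22 mm wide, 30 mm tall, the last 5 mm tapering to 16 mm; at its foot a flat shoulder 39 mm wide, on which a collar rests (collar middle then 10 mm below this point). Below: innermost tube 21 mm, middle tube 32 mm, outer tube 47 mm on a 68 mm heavy foot (2.2 kg, loose). Closed, the tip is 127 mm above the bench
- inner_0 (a joint): telescoping work support 0 (two or three supports are present): how far the innermost tube still stands out of the middle tube, m; 0 = fully home. It is held by friction only and gives way to about 4 N of downward push
- middle_0 (a joint): telescoping work support 0 (two or three supports are present): how far the middle tube still stands out of the outer tube, m; 0 = fully home. Held by friction only, stiffer: it gives way to about 12 N, so a steady push on the spigot closes the innermost tube first. Both stay where they are left
- tip_1 (a point): telescoping support 1 (2 or 3 present): centre of the flat top of its upright spigot. Spigot 22 mm wide, 30 mm tall, the last 5 mm tapering to 16 mm; at its foot a flat shoulder 39 mm wide, on which a collar rests (collar middle then 10 mm below this point). Below: innermost tube 21 mm, middle tube 32 mm, outer tube 47 mm on a 68 mm heavy foot (2.2 kg, loose). Closed, the tip is 127 mm above the bench
- inner_1 (a joint): telescoping work support 1 (two or three supports are present): how far the innermost tube still stands out of the middle tube, m; 0 = fully home. It is held by friction only and gives way to about 4 N of downward push
- middle_1 (a joint): telescoping work support 1 (two or three supports are present): how far the middle tube still stands out of the outer tube, m; 0 = fully home. Held by friction only, stiffer: it gives way to about 12 N, so a steady push on the spigot closes the innermost tube first. Both stay where they are left
- tip_2 (a point): telescoping support 2 (2 or 3 present): centre of the flat top of its upright spigot. Spigot 22 mm wide, 30 mm tall, the last 5 mm tapering to 16 mm; at its foot a flat shoulder 39 mm wide, on which a collar rests (collar middle then 10 mm below this point). Below: innermost tube 21 mm, middle tube 32 mm, outer tube 47 mm on a 68 mm heavy foot (2.2 kg, loose). Closed, the tip is 127 mm above the bench
- inner_2 (a joint): telescoping work support 2 (two or three supports are present): how far the innermost tube still stands out of the middle tube, m; 0 = fully home. It is held by friction only and gives way to about 4 N of downward push
- middle_2 (a joint): telescoping work support 2 (two or three supports are present): how far the middle tube still stands out of the outer tube, m; 0 = fully home. Held by friction only, stiffer: it gives way to about 12 N, so a steady push on the spigot closes the innermost tube first. Both stay where they are left
- collar_c_0 (a point): loose steel spacer collar 0: a flange 58 mm in diameter and 12 mm tall with a neck 39 mm in diameter above it, 40 mm tall in all, 0.16 kg, standing flange down; a 26 mm bore goes right through. Point on its axis half-way up (20 mm above its underside), z along the axis. All collars are alike; one may be left over
- collar_c_1 (a point): loose steel spacer collar 1: a flange 58 mm in diameter and 12 mm tall with a neck 39 mm in diameter above it, 40 mm tall in all, 0.16 kg, standing flange down; a 26 mm bore goes right through. Point on its axis half-way up (20 mm above its underside), z along the axis. All collars are alike; one may be left over
- collar_c_2 (a point): loose steel spacer collar 2: a flange 58 mm in diameter and 12 mm tall with a neck 39 mm in diameter above it, 40 mm tall in all, 0.16 kg, standing flange down; a 26 mm bore goes right through. Point on its axis half-way up (20 mm above its underside), z along the axis. All collars are alike; one may be left over
- wheel_axis (a point): on the vertical axis of the handwheel (rim 92 mm in diameter, its top 74 mm above the bench), level with the middle of the crank grip
- crank_grip (a point): middle of the upright wooden crank grip on the handwheel rim: a plain cylinder 19 mm in diameter and 55 mm tall (from 77 to 132 mm above the bench), 36 mm from the wheel axis, free to turn about itself
- handwheel (a joint): angle of the handwheel, rad, growing clockwise seen from above; many turns. Each clockwise turn carries the side stop 10 mm towards the +y end of the fixture, each anticlockwise turn 10 mm back. It takes about 2 N at the crank grip and stays where it is left
- pointer (a point): tip of the pointer blade on the side stop's carriage (a block 36 x 30 mm with a jaw, top 71 mm above the bench), over the scale bar; it moves only along the fixture's y
- mark (a point): upright blade of the small brass index clip on the scale bar, the mark to wind to; its axes are those of the fixture. The pointer stands at the mark when both have the same y in the fixture's frame; the pointer passes the clip freely
- oil_bottle: bottle of oil, 43 mm wide, 124 mm tall, standing behind the work; origin at its foot
- glass_jar: glass jar, 63 mm wide, 70 mm tall, standing behind the work; origin at its foot
- rouge_tin: flat round tin, 58 mm wide, 23 mm tall, beside the work; origin at its foot
Not all that is in view belongs to the job. What is shaped like the part that bears tip_0 but purple or turquoise is not meant.

How it is judged:
On the way, in this order (a step that is already met when the one before it is completed fails the run):
1. every support is fully closed (value of joint each of inner_0, middle_0, inner_1, middle_1, inner_2, middle_2 below 0.002 m), for 0.2 s.
2. every support carries a collar resting on its shoulder (all of step 1 and ((horizontal distance between collar_c_0 and tip_0 below 0.005 m and z of collar_c_0 in the frame of tip_0 between -0.014 and -0.0075 m and angle between collar_c_0's own z axis and vertical below 0.06 rad) or (horizontal distance between collar_c_1 and tip_0 below 0.005 m and z of collar_c_1 in the frame of tip_0 between -0.014 and -0.0075 m and angle between collar_c_1's own z axis and vertical below 0.06 rad) or (horizontal distance between collar_c_2 and tip_0 below 0.005 m and z of collar_c_2 in the frame of tip_0 between -0.014 and -0.0075 m and angle between collar_c_2's own z axis and vertical below 0.06 rad)) and ((horizontal distance between collar_c_0 and tip_1 below 0.005 m and z of collar_c_0 in the frame of tip_1 between -0.014 and -0.0075 m and angle between collar_c_0's own z axis and vertical below 0.06 rad) or (horizontal distance between collar_c_1 and tip_1 below 0.005 m and z of collar_c_1 in the frame of tip_1 between -0.014 and -0.0075 m and angle between collar_c_1's own z axis and vertical below 0.06 rad) or (horizontal distance between collar_c_2 and tip_1 below 0.005 m and z of collar_c_2 in the frame of tip_1 between -0.014 and -0.0075 m and angle between collar_c_2's own z axis and vertical below 0.06 rad)) and ((horizontal distance between collar_c_0 and tip_2 below 0.005 m and z of collar_c_0 in the frame of tip_2 between -0.014 and -0.0075 m and angle between collar_c_0's own z axis and vertical below 0.06 rad) or (horizontal distance between collar_c_1 and tip_2 below 0.005 m and z of collar_c_1 in the frame of tip_2 between -0.014 and -0.0075 m and angle between collar_c_1's own z axis and vertical below 0.06 rad) or (horizontal distance between collar_c_2 and tip_2 below 0.005 m and z of collar_c_2 in the frame of tip_2 between -0.014 and -0.0075 m and angle between collar_c_2's own z axis and vertical below 0.06 rad))), for 0.2 s.
3. the pointer of the side stop stands at the index clip (y of pointer in the frame of mark between -0.002 and 0.002 m), for 0.2 s.
At the end, for the whole second after the job is handed in: Both tubes of every support present are home within 2 mm; each support carries a collar, upright within 0.06 rad, centred within 5 mm and resting on the shoulder within 2.5 mm; the pointer is within 2 mm of the index clip's blade along the scale; the handwheel is at rest (all of step 2 and all of step 3 and velocity of joint handwheel between -0.05 and 0.05 rad/s); the robot touches nothing.
It fails at once if a middle tube is pushed in to its last 16 mm before its innermost tube is home ((value of joint inner_0 above 0.006 m and value of joint middle_0 below 0.016 m) or (value of joint inner_1 above 0.006 m and value of joint middle_1 below 0.016 m) or (value of joint inner_2 above 0.006 m and value of joint middle_2 below 0.016 m)).
It fails at once if the bottle, the jar or the tin is disturbed (distance of any of oil_bottle, glass_jar, rouge_tin from where it was at the start of the episode above 0.04 m or angle between any of oil_bottle, glass_jar, rouge_tin's own z axis and vertical above 0.5 rad).
Of support_0, support_1, support_2 only 2 to 3 are there at a start; the rules pass over those that are not, and their reading is None.
At some moment in a run one of collar_0, collar_1, collar_2 may be knocked a few centimetres aside while the robot is not near it.
Once in a run the grip may slacken for a moment while it holds something.
It also fails if it takes over 210 s, if anything falls off the work surface, if the arm or the gripper's body presses on something with over 40 N, if the wrist force passes 120 N, or if a joint passes its speed limit or range.

## Working session

There is one attempt and no reset: what is moved stays moved. The work goes in short steps, Python scripts to look and compute and a shell command to move; the robot and the scene stay as the last step left them, time stands still between calls to the robot, and variables do not carry over. Pictures are saved under pics/ and viewed, at most 14 in all, crops included, and the job is handed in when it is done.

```bash
mkdir -p pics; cat > h.py <<'E'
import numpy as np, cv2
from workcell import r, viewer
def pts(p):
    h,w=p["range_z"].shape; f=h/2/np.tan(np.radians(p["vertical_fov"])/2)
    v,u=np.mgrid[:h,:w]; z=p["range_z"]
    P=np.stack([(u-p["cx"])/f*z,-(v-p["cy"])/f*z,-z,np.ones_like(z)],-1)
    W=P@np.linalg.inv(np.array(p["extrinsics"])).T
    W=W[...,:3]; W[z==0]=np.nan; return W
def save(p,n): cv2.imwrite(f"pics/{n}.png",p["image"][...,::-1])
E
python3 - <<'E'
from h import *
np.set_printoptions(precision=3,suppress=True)
o=r.get_obs(); print(r.tips_ahead,o)
for c in ("top","side"):
    p=viewer.capture(c); save(p,c+"0"); W=pts(p)
    print(c,{k:v for k,v in p.items() if k not in("image","range_z")})
    for t in ("tip_0","collar_c_0","crank_grip","pointer","mark","oil_bottle","glass_jar","rouge_tin","fixture"):
        for d in viewer.masks_of(t,p):
            q=W[d["mask"]]; q=q[~np.isnan(q[:,0])]
            if len(q)==0: continue
            zt=np.percentile(q[:,2],97); tq=q[q[:,2]>zt-.006]
            print(t,round(d["score"],2),np.round(d["extent"]),"n",len(q),"top z",round(zt,3),"topmean",tq.mean(0),"mid",(np.nanpercentile(q,2,0)+np.nanpercentile(q,98,0))/2, "col",p["image"][d["mask"]].mean(0).round())
E
```

```text
0.025 {'t': 0.0, 'joint_positions': array([ 1.063,  0.435,  0.025,  1.574, -0.012,  1.134, -0.075]), 'dq': array([-0.   , -0.001,  0.   ,  0.   ,  0.002, -0.001, -0.001]), 'joint_efforts': array([ -0.001, -67.048,   1.025, -31.622,   0.015,   0.012,   0.   ]), 'tcp_pos': array([ 0.246, -0.574,  0.256]), 'orientation': array([-3.14 ,  0.   ,  0.405]), 'wrist_force': array([0.247, 0.289, 0.021]), 'moment': array([-0.008,  0.049,  0.017]), 'finger_force': 0.0, 'grip_width': 0.08553483798140982}
top {'vertical_fov': 50.39858507919391, 'cx': 318.73227663628523, 'cy': 239.5597355592906, 'extrinsics': array([[-0.008, -1.   ,  0.003, -0.055],
       [ 0.989, -0.008,  0.148, -0.644],
       [-0.148,  0.004,  0.989, -1.262],
       [ 0.   ,  0.   ,  0.   ,  1.   ]]), 'shot': 1}
tip_0 0.75 [426. 315.  11.  12.] n 175 top z 0.117 topmean [ 0.446 -0.317  0.114] mid [ 0.447 -0.318  0.099] col [  6. 223. 222.]
tip_0 0.57 [292. 258.  17.  10.] n 183 top z 0.175 topmean [ 0.586 -0.     0.172] mid [0.586 0.    0.157] col [249. 249. 249.]
tip_0 0.51 [250. 253.  14.  13.] n 203 top z 0.215 topmean [0.59
[... 4051 characters left out ...]
13 0.122] mid [0.713 0.114 0.063] col [174. 125.  43.]
oil_bottle 0.63 [379. 323.  26.  31.] n 642 top z 0.041 topmean [0.424 0.016 0.039] mid [0.425 0.019 0.022] col [170. 174. 176.]
oil_bottle 0.35 [314. 255.  13.  40.] n 590 top z 0.173 topmean [0.583 0.004 0.171] mid [0.586 0.002 0.126] col [160. 166. 166.]
glass_jar 0.82 [212. 288.  32.  37.] n 881 top z 0.07 topmean [0.79  0.11  0.067] mid [0.79  0.112 0.039] col [121. 119. 113.]
glass_jar 0.68 [284. 276.  22.  54.] n 136 top z 0.184 topmean [0.591 0.12  0.187] mid [0.581 0.12  0.134] col [141. 146. 147.]
fixture 0.64 [331. 288. 145. 132.] n 5400 top z 0.086 topmean [ 0.484 -0.18   0.106] mid [ 0.553 -0.032  0.057] col [177. 180. 180.]
```

```bash
python3 - <<'E'
import cv2
a=cv2.imread("pics/top0.png")[150:390,200:460]; cv2.imwrite("pics/top0c.png",cv2.resize(a,(650,600),interpolation=cv2.INTER_CUBIC))
a=cv2.imread("pics/side0.png")[190:400,190:460]; cv2.imwrite("pics/side0c.png",cv2.resize(a,(771,600),interpolation=cv2.INTER_CUBIC))
E
```

```text
(no output)
```

View pics/top0c.png

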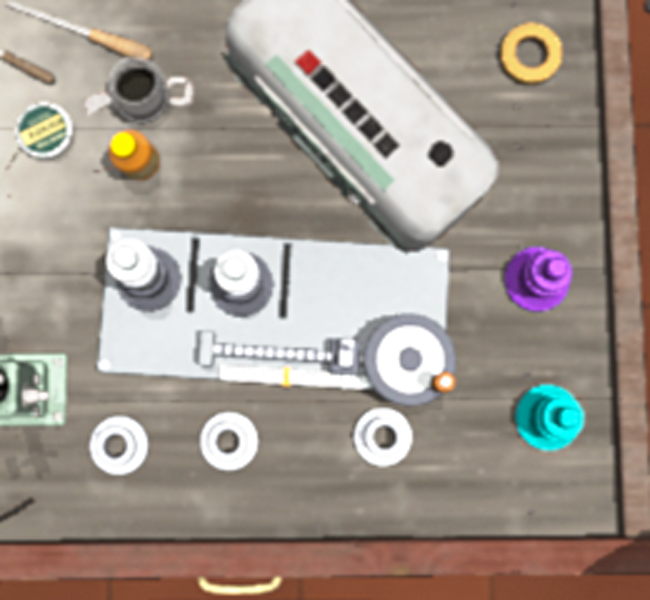

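View pics/side0c.png

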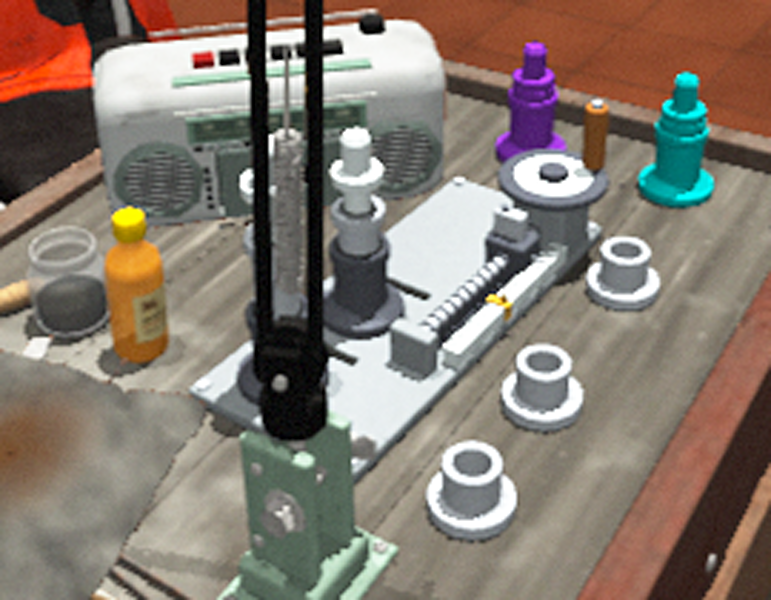

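The pictures show two supports at crop top (130,260) and (237,268), three collars at (118,445), (228,440) and (383,436), and the clip at (288,377). The crank grip is at (445,381). A lamp stands at the left edge and a radio behind. I'll refine the measurements next.

```bash
cat >> h.py <<'E'
def cloud():
    return {c:(lambda p:(p,pts(p)))(viewer.capture(c)) for c in ("top","side")}
def flat(W,c,zlo,zhi,rad=.03):
    m=(np.hypot(W[...,0]-c[0],W[...,1]-c[1])<rad)&(W[...,2]>zlo)&(W[...,2]<zhi)
    q=W[m]; return q
E
python3 - <<'E'
from h import *
np.set_printoptions(precision=4,suppress=True)
C=cloud()
for c,(p,W) in C.items():
    print(c)
    for n,(xy,z0,z1) in dict(A=((.593,.095),.2,.225),B=((.586,0),.16,.185),c1=((.424,.014),.032,.046),c2=((.428,-.145),.032,.046),c3=((.422,.127),.032,.046),grip=((.48,-.193),.12,.14)).items():
        q=flat(W,xy,z0,z1)
        if len(q): 
            ext=(np.percentile(q,3,0)+np.percentile(q,97,0))/2
            print(n,len(q),np.median(q,0),"mid",ext)
    im=p["image"].astype(int); m=(im[...,0]-im[...,2]>70)&(abs(W[...,0]-.48)<.06)&(abs(W[...,1]+.05)<.08)
    q=W[m]; print("clip",len(q),np.median(q,0) if len(q) else 0, np.nanmin(q,0),np.nanmax(q,0))
    # fixture plate z~12mm
    m=(abs(W[...,2]-.012)<.004)&(W[...,0]>.45)&(W[...,0]<.67)&(abs(W[...,1])<.24)
    q=W[m][:,:2].astype(np.float32); print("plate",cv2.minAreaRect(q))
# coarse obstacle heights from both
H=np.full((14,16),np.nan)
for c,(p,W) in C.items():
    q=W[~np.isnan(W[...,0])]
    i=((q[:,0]-.3)/.04).astype(int); j=((.32-q[:,1])/.04).astype(int)
    k=(q[:,0]>.3)&(i>=0)&(i<14)&(q[:,1]<.32)&(j<16)&(q[:,2]<.9)
    for a,b,z in zip(i[k],j[k],q[k,2]): H[a,b]=np.nanmax([H[a,b],z])
print("cols y from",[round(.3-.04*j,2) for j in range(16)])
for a in range(14): print(round(.32+.04*a,2),(H[a]*1000).round())
E
```

```text
top
A 79 [0.5922 0.0954 0.212 ] mid [0.5927 0.0958 0.2091]
B 70 [ 0.5854 -0.0002  0.1715] mid [ 0.5859 -0.0001  0.1713]
c1 106 [0.4254 0.0136 0.0393] mid [0.4255 0.0134 0.0391]
c2 106 [ 0.4292 -0.1456  0.039 ] mid [ 0.429  -0.1452  0.0393]
c3 108 [0.4213 0.1259 0.0388] mid [0.4215 0.1261 0.0387]
grip 55 [ 0.4813 -0.1964  0.1299] mid [ 0.4803 -0.1974  0.1309]
clip 15 [ 0.4853 -0.0471  0.0314] [ 0.4809 -0.0497 -0.0018] [ 0.4982 -0.0442  0.036 ]
plate ((0.5400064587593079, 0.01199774444103241), (0.44962647557258606, 0.20235636830329895), 85.98851776123047)
side
A 10 [0.586  0.1005 0.2111] mid [0.5878 0.0978 0.2081]
B 90 [0.5832 0.0052 0.1693] mid [0.5852 0.0027 0.1673]
c1 196 [0.4246 0.0165 0.0387] mid [0.4248 0.0142 0.037 ]
c2 141 [ 0.4275 -0.14    0.0384] mid [ 0.4276 -0.1443  0.0368]
c3 240 [0.421 0.129 0.039] mid [0.4211 0.128  0.037 ]
grip 62 [ 0.4792 -0.1934  0.129 ] mid [ 0.4812 -0.1951  0.1281]
clip 33 [ 0.4858 -0.0461  0.0297] [ 0.4818 -0.0615  0.013 ] [ 0.5079 -0.0415  0.036 ]
plate ((0.5516467094421387, 0.009723380208015442), (0.4558740556240082, 0.20234684646129608), 89.9781
[... 602 characters left out ...]
.56 [125. 433. 119.   7.  30. 187.  77. 172. 174.  19.  19.  76.  78.  72.
   7. 111.]
0.6 [414. 422.   7.   7.  77. 218. 187. 178. 177.  20.  18.  88. 134.  18.
  11. 120.]
0.64 [413. 413.   8.   8.  19.  25.  21.  17.  18.  17.  17. 150. 157. 153.
   6.  13.]
0.68 [404.   7.   7.   6.  86.  91.   5.   7.   7.   8. 153. 164. 169. 167.
 148.   8.]
0.72 [396.   7.  28.  28. 124. 128.   7.   9.   7. 153. 163. 164. 167. 165.
 141.   6.]
0.76 [385.   6.  28.  29.  77.  76.  45.   6. 152. 163. 164. 159. 164. 156.
   7.   6.]
0.8 [ 18.   6.  23.   8.  74.  75.  66. 140. 157. 163. 160. 161. 159.   7.
   6.  23.]
0.84 [342.  19.  21.  19.  25.  49.   7. 144. 156. 157. 159. 160.   8.   8.
  19.  24.]
```

```bash
python3 -m creep '[{"translation":[0,0,6],"twist":0},{"translation":[2.9,5.5,0],"twist":-0.05},{"translation":[2.9,5.5,0],"twist":-0.05},{"translation":[2.9,5.5,0],"twist":-0.05},{"translation":[2.9,5.5,0],"twist":-0.05},{"translation":[2.9,5.5,0],"twist":-0.05},{"translation":[2.9,5.5,0],"twist":-0.05},{"translation":[2.9,5.5,0],"twist":-0.05},{"translation":[2.9,5.5,0],"twist":-0.05},{"translation":[2.9,5.5,0],"twist":0},{"translation":[2.9,5.5,0],"twist":0},{"translation":[2.9,5.5,0],"twist":0}]' 0 40
```

```text
t: 2.6
tcp_pos: [0.5659, 0.0322, 0.3166]
orientation: [3.141, -0.001, 0.004]
wrist_force: [-0.8, -0.5, 0.8]
grip_width: -0.0
finger_force: 0.0
```

```bash
python3 -m creep '[{"translation":[1.35,3.15,0],"twist":0},{"translation":[1.3,3.2,0],"twist":0},{"translation":[0,0,-3],"twist":0},{"translation":[0,0,-2.5],"twist":0},{"translation":[0,0,-1.2],"twist":0},{"translation":[0,0,0],"twist":0}]'; python3 - <<'E'
from h import *
p=viewer.capture("top"); s=viewer.capture("side"); a=p["image"][200:330,200:380]; b=s["image"][190:370,190:420]
cv2.imwrite("pics/t1.png",np.hstack([cv2.resize(a,(400,300)),cv2.resize(b,(400,300))])[...,::-1])
E
```

```text
t: 3.35
tcp_pos: [0.5914, 0.0938, 0.2489]
orientation: [3.141, 0.001, 0.005]
wrist_force: [0.0, 0.0, 0.3]
grip_width: -0.0003
finger_force: 0.0
```

View pics/t1.png

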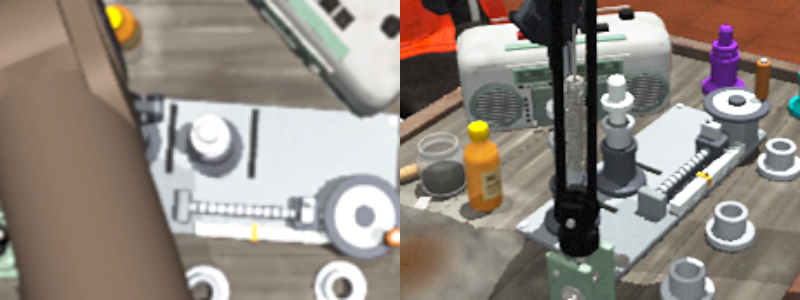

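The arm hides support A in both views. Its pose was measured beforehand, so I'll press slowly and watch the force.

```bash
python3 -m creep '[{"translation":[0.1,0.15,-0.5],"twist":0},{"translation":[0,0,-0.5],"twist":0},{"translation":[0,0,-0.5],"twist":0},{"translation":[0,0,-0.5],"twist":0},{"translation":[0,0,0],"twist":0}]'
```

```text
t: 4.08
tcp_pos: [0.5924, 0.0954, 0.2288]
orientation: [3.141, 0.001, 0.005]
wrist_force: [-0.2, -1.5, 0.9]
grip_width: -0.0002
finger_force: 0.0
```

```bash
python3 -m creep '[{"translation":[0,0,-0.5],"twist":0},{"translation":[0,0,-0.5],"twist":0},{"translation":[0,0,-0.5],"twist":0}]';python3 -m creep '[{"translation":[0,0,-0.5],"twist":0},{"translation":[0,0,-0.5],"twist":0},{"translation":[0,0,-0.5],"twist":0}]'
```

```text
t: 4.45
tcp_pos: [0.5926, 0.0954, 0.214]
orientation: [3.141, 0.0, 0.005]
wrist_force: [-1.0, -0.3, 3.6]
grip_width: 0.0
finger_force: 1.6
t: 4.82
tcp_pos: [0.5928, 0.0955, 0.1997]
orientation: [3.142, -0.001, 0.005]
wrist_force: [-4.4, -2.2, 10.7]
grip_width: 0.0
finger_force: 5.4
```

```bash
python3 -m creep '[{"translation":[0,0,-0.5],"twist":0},{"translation":[0,0,-0.5],"twist":0},{"translation":[0,0,-0.5],"twist":0}]';python3 -m creep '[{"translation":[0,0,-0.5],"twist":0},{"translation":[0,0,-0.5],"twist":0},{"translation":[0,0,-0.5],"twist":0}]'
```

```text
t: 5.2
tcp_pos: [0.5928, 0.0955, 0.1849]
orientation: [3.142, -0.001, 0.005]
wrist_force: [-2.5, -1.2, 11.6]
grip_width: 0.0001
finger_force: 5.5
t: 5.58
tcp_pos: [0.5928, 0.0955, 0.1698]
orientation: [3.142, -0.001, 0.005]
wrist_force: [-3.8, -1.2, 11.5]
grip_width: -0.0001
finger_force: 5.5
```

```bash
python3 - <<'E'
from h import *
C=cloud()
for c,(p,W) in C.items():
    q=W[(abs(W[...,0]-.592)<.04)&(abs(W[...,1]-.095)<.04)&(W[...,2]<.2)&(W[...,2]>.03)]
    print(c,len(q),np.histogram(q[:,2],bins=np.arange(.03,.21,.01))[0])
E
```

```text
top 0 [0 0 0 0 0 0 0 0 0 0 0 0 0 0 0 0 0]
side 272 [ 0  0  4  4 53 37 33 34 26  4  5  4  7  6  9  3 43]
```

```bash
python3 -m creep '[{"translation":[0,0,-0.5],"twist":0},{"translation":[0,0,-0.5],"twist":0},{"translation":[0,0,-0.4],"twist":0}]';python3 -m creep '[{"translation":[0,0,-0.3],"twist":0},{"translation":[0,0,-0.2],"twist":0}]'
```

```text
t: 6.05
tcp_pos: [0.5927, 0.0955, 0.1558]
orientation: [3.141, -0.001, 0.005]
wrist_force: [-4.3, -1.4, 11.0]
grip_width: -0.0
finger_force: 5.4
t: 6.3
tcp_pos: [0.5931, 0.0956, 0.1517]
orientation: [-3.142, -0.002, 0.005]
wrist_force: [-7.6, -2.8, 29.3]
grip_width: 0.0006
finger_force: 14.9
```

```bash
python3 -m creep '[{"translation":[0,0,5],"twist":0},{"translation":[0,0,3],"twist":0},{"translation":[-0.35,-4.8,0],"twist":0},{"translation":[-0.3,-4.8,0],"twist":0},{"translation":[0,0,-2],"twist":0},{"translation":[0,0,-0.5],"twist":0},{"translation":[0,0,-0.5],"twist":0},{"translation":[0,0,-0.5],"twist":0},{"translation":[0,0,0],"twist":0}]'
```

```text
t: 7.42
tcp_pos: [0.5862, 0.0001, 0.1952]
orientation: [-3.141, 0.0, 0.006]
wrist_force: [-0.1, -0.2, 0.5]
grip_width: 0.0002
finger_force: 0.0
```

```bash
python3 -m creep '[{"translation":[0,0,-0.5],"twist":0},{"translation":[0,0,-0.5],"twist":0}]';python3 -m creep '[{"translation":[0,0,-0.5],"twist":0},{"translation":[0,0,-0.5],"twist":0}]';python3 -m creep '[{"translation":[0,0,-0.5],"twist":0},{"translation":[0,0,-0.5],"twist":0}]'; python3 -m creep '[{"translation":[0,0,-0.5],"twist":0},{"translation":[0,0,-0.4],"twist":0}]';python3 -m creep '[{"translation":[0,0,-0.3],"twist":0},{"translation":[0,0,-0.2],"twist":0}]'
```

```text
t: 7.68
tcp_pos: [0.5864, -0.0001, 0.1854]
orientation: [-3.141, -0.001, 0.005]
wrist_force: [-0.9, 1.4, 3.7]
grip_width: 0.0
finger_force: 1.6
t: 7.92
tcp_pos: [0.5864, -0.0002, 0.1751]
orientation: [-3.141, -0.001, 0.005]
wrist_force: [0.2, 1.7, 7.8]
grip_width: -0.0
finger_force: 4.4
t: 8.18
tcp_pos: [0.5865, -0.0001, 0.1659]
orientation: [-3.141, -0.001, 0.005]
wrist_force: [-2.3, 2.3, 10.4]
grip_width: 0.0002
finger_force: 5.5
t: 8.43
tcp_pos: [0.5865, -0.0001, 0.1569]
orientation: [-3.141, -0.001, 0.005]
wrist_force: [-2.8, 1.6, 10.7]
grip_width: -0.0003
finger_force: 5.4
t: 8.68
tcp_pos: [0.5866, -0.0001, 0.1519]
orientation: [-3.141, -0.001, 0.005]
wrist_force: [-3.6, 1.9, 19.8]
grip_width: -0.0001
finger_force: 10.3
```

```bash
python3 -m creep '[{"translation":[0,0,-0.2],"twist":0},{"translation":[0,0,0],"twist":0}]'; python3 -m creep '[{"translation":[0,0,5],"twist":0},{"translation":[-3,-5,1],"twist":0},{"translation":[-3,-5,0],"twist":0},{"translation":[-4,-4.4,0],"twist":0},{"translation":[-6,0,0],"twist":0},{"translation":[0,0,0],"twist":0}]' 1
python3 - <<'E'
from h import *
np.set_printoptions(precision=4,suppress=True)
C=cloud()
for c,(p,W) in C.items():
    print(c)
    for n,(xy,z0,z1) in dict(A=((.593,.095),.12,.135),B=((.586,0),.12,.135),As=((.593,.095),.09,.105),Bs=((.586,0),.09,.105),c1=((.424,.014),.032,.046),c2=((.428,-.145),.032,.046),c3=((.422,.127),.032,.046)).items():
        q=flat(W,xy,z0,z1)
        if len(q): print(n,len(q),np.median(q,0),"mid",(np.percentile(q,3,0)+np.percentile(q,97,0))/2)
save(C["top"][0],"t2")
E
```

```text
t: 8.93
tcp_pos: [0.5868, -0.0001, 0.1517]
orientation: [-3.142, -0.003, 0.005]
wrist_force: [-7.7, 0.8, 25.7]
grip_width: 0.0003
finger_force: 13.1
t: 9.68
tcp_pos: [0.4205, -0.1456, 0.2081]
orientation: [3.141, 0.006, 0.001]
wrist_force: [0.7, 0.4, 0.5]
grip_width: 0.0855
finger_force: 0.0
top
A 56 [0.5916 0.0955 0.1255] mid [0.5926 0.0953 0.1259]
B 59 [ 0.5861 -0.0004  0.1251] mid [ 0.5871 -0.0002  0.1258]
As 129 [0.5898 0.092  0.0966] mid [0.5924 0.0966 0.0975]
Bs 123 [ 0.5837 -0.0016  0.0973] mid [ 0.5864 -0.0013  0.0966]
c1 105 [0.4254 0.0137 0.0389] mid [0.4255 0.0137 0.0388]
c3 106 [0.4203 0.1259 0.0392] mid [0.4215 0.1265 0.0386]
side
A 8 [0.5899 0.101  0.1263] mid [0.5924 0.0977 0.1248]
B 60 [0.5843 0.0034 0.1256] mid [0.5851 0.0016 0.1242]
As 73 [0.5826 0.1056 0.0966] mid [0.5917 0.1032 0.0963]
Bs 150 [0.5801 0.009  0.0967] mid [0.5853 0.0034 0.0976]
c1 195 [0.4245 0.0154 0.0386] mid [0.4248 0.0144 0.0369]
c2 143 [ 0.4278 -0.1409  0.0384] mid [ 0.4277 -0.1442  0.037 ]
c3 237 [0.421  0.129  0.0391] mid [0.4209 0.128  0.0372]
```

```bash
python3 - <<'E'
from h import *
np.set_printoptions(precision=3,suppress=True)
C=cloud()
for c,(p,W) in C.items():
    for x0,x1 in((.33,.38),(.38,.42),(.42,.46),(.46,.5),(.5,.56),(.56,.63)):
        for z0,z1 in((.02,.06),(.06,.12),(.12,.3),(.3,.6)):
            q=W[(W[...,0]>x0)&(W[...,0]<x1)&(W[...,2]>z0)&(W[...,2]<z1)&(W[...,1]>.15)&(W[...,1]<.35)]
            if len(q)>3: print(c,x0,z0,len(q),"y",np.percentile(q[:,1],[1,10]),"x",q[:,0].min(),q[:,0].max())
E
```

```text
top 0.42 0.02 57 y [0.201 0.206] x 0.4519891509391541 0.459868109623053
top 0.42 0.06 36 y [0.193 0.194] x 0.45192036690967136 0.4596970269266229
top 0.42 0.12 22 y [0.209 0.211] x 0.4567633651853404 0.4594333242569265
top 0.42 0.3 190 y [0.215 0.217] x 0.44705593106520514 0.4599901819698581
top 0.46 0.02 54 y [0.201 0.201] x 0.4619458823609793 0.4996582807282967
top 0.46 0.06 138 y [0.187 0.194] x 0.4614888912751517 0.49972364526936564
top 0.46 0.12 437 y [0.208 0.213] x 0.4602517776611133 0.4997424271764145
top 0.46 0.3 518 y [0.21  0.219] x 0.460044809864291 0.499893507323449
top 0.5 0.02 62 y [0.201 0.205] x 0.5000369515933767 0.5297492819492898
top 0.5 0.06 494 y [0.21  0.244] x 0.5003633245277711 0.5599585182413656
top 0.5 0.12 7 y [0.211 0.213] x 0.5013651213616864 0.5039825955420788
top 0.5 0.3 331 y [0.236 0.239] x 0.5009977080448669 0.5599182205979221
top 0.56 0.06 354 y [0.242 0.256] x 0.560017900886299 0.6084814916914384
top 0.56 0.12 721 y [0.253 0.267] x 0.5614449250097944 0.6299921986335073
top 0.56 0.3 363 y [0.255 0.258] x 0.5600008034442113 0.629705398370792
side 0.
[... 489 characters left out ...]
0009002726483 0.4999467538014154
side 0.46 0.3 1329 y [0.221 0.228] x 0.4600004336674649 0.49997779895639993
side 0.5 0.02 281 y [0.254 0.262] x 0.500232493999472 0.5596803138127056
side 0.5 0.06 1304 y [0.235 0.253] x 0.500057392645413 0.5599962644722345
side 0.5 0.12 9 y [0.246 0.248] x 0.500142959720807 0.5039188748876675
side 0.5 0.3 1030 y [0.238 0.243] x 0.5000527374934036 0.5599910813512744
side 0.56 0.02 12 y [0.319 0.32 ] x 0.5604991471643181 0.5686490002912015
side 0.56 0.06 738 y [0.241 0.263] x 0.5600115971887424 0.5948785452503804
side 0.56 0.12 1575 y [0.25  0.267] x 0.5650405604706453 0.6299899871360277
side 0.56 0.3 1167 y [0.259 0.264] x 0.5600593859917694 0.6299971494568278
```

```bash
python3 -m creep '[{"translation":[0,5.45,0],"twist":0},{"translation":[0,5.45,0],"twist":0},{"translation":[0,5.45,0],"twist":0},{"translation":[0,5.45,0],"twist":0},{"translation":[0,5.45,0],"twist":0},{"translation":[0,0,-5],"twist":0},{"translation":[0,0,0],"twist":0}]' 0.8 40
```

```text
t: 10.75
tcp_pos: [0.4247, 0.1285, 0.157]
orientation: [3.14, 0.006, 0.007]
wrist_force: [0.1, 1.1, 0.0]
grip_width: 0.0686
finger_force: 0.0
```

```bash
python3 -m creep '[{"translation":[-0.3,-0.15,-4],"twist":0},{"translation":[0,0,-4],"twist":0},{"translation":[0,0,-3],"twist":0},{"translation":[0,0,-0.9],"twist":0},{"translation":[0,0,0],"twist":0}]'; python3 -m creep '[{"translation":[0,0,0],"twist":0},{"translation":[0,0,0],"twist":0},{"translation":[0,0,0],"twist":0},{"translation":[0,0,0],"twist":0}]' 0 60
```

```text
t: 11.38
tcp_pos: [0.4239, 0.1265, 0.041]
orientation: [3.141, -0.0, 0.004]
wrist_force: [0.8, -0.4, 0.2]
grip_width: 0.0684
finger_force: 0.0
t: 11.88
tcp_pos: [0.424, 0.1265, 0.0418]
orientation: [3.142, -0.002, 0.005]
wrist_force: [-1.9, -1.7, 13.4]
grip_width: 0.037
finger_force: 58.5
```

```bash
python3 -m creep '[{"translation":[0,0,1.5],"twist":0},{"translation":[0,0,5],"twist":0},{"translation":[0,0,5],"twist":0},{"translation":[0,0,4],"twist":0},{"translation":[0,0,0],"twist":0}]'
python3 - <<'E'
from h import *
np.set_printoptions(precision=4,suppress=True)
print(r.get_obs()["tcp_pos"])
C=cloud()
for c,(p,W) in C.items():
  for d in viewer.masks_of("collar_c_0",p):
    q=W[d["mask"]];q=q[~np.isnan(q[:,0])]; print(c,round(d["score"],2),len(q),np.percentile(q,[2,50,98],0))
s=C["side"][0]["image"][230:420,260:480]
cv2.imwrite("pics/s3.png",cv2.resize(s,(695,600))[...,::-1])
E
```

```text
t: 12.5
tcp_pos: [0.4248, 0.1271, 0.1987]
orientation: [-3.14, -0.007, 0.004]
wrist_force: [0.3, -0.0, -1.8]
grip_width: 0.037
finger_force: 60.7
[0.4248 0.1271 0.1987]
top 0.72 306 [[ 0.4032 -0.1704  0.0009]
 [ 0.4268 -0.145   0.0142]
 [ 0.4517 -0.1214  0.0434]]
top 0.72 302 [[ 0.3996 -0.0131  0.006 ]
 [ 0.4251  0.0103  0.0133]
 [ 0.4505  0.0384  0.043 ]]
top 0.36 16 [[0.4384 0.1024 0.1588]
 [0.4423 0.1104 0.1682]
 [0.4468 0.1162 0.2232]]
side 0.89 463 [[ 0.4039 -0.1612  0.0025]
 [ 0.426  -0.1317  0.0202]
 [ 0.453  -0.1176  0.0405]]
side 0.82 671 [[ 0.3979 -0.0062  0.0007]
 [ 0.4209  0.0255  0.0184]
 [ 0.4494  0.0413  0.041 ]]
side 0.59 655 [[0.394  0.1108 0.1572]
 [0.4089 0.1403 0.1677]
 [0.4432 0.1567 0.1955]]
```

View pics/s3.png

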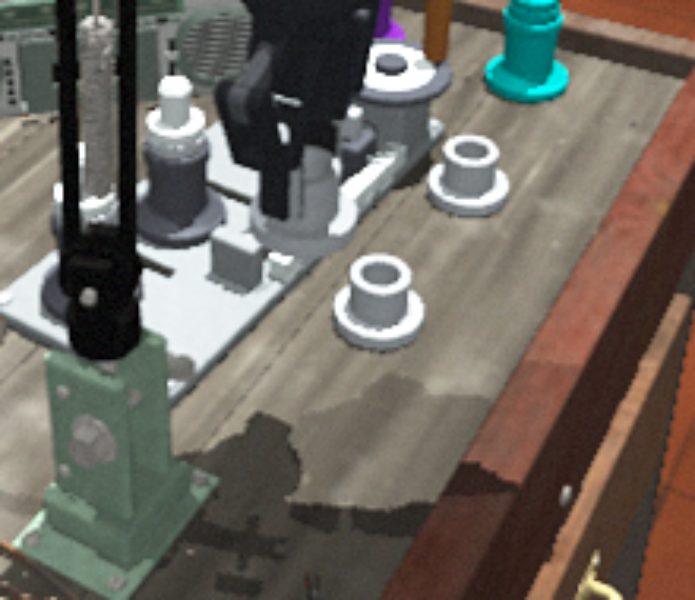

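The collar is held upright in the jaws at crop (305,200), so I'll fit its axis relative to the TCP.

```bash
cat >> h.py <<'E'
from scipy.optimize import least_squares
def circ(q,R,c0):
    f=lambda c:np.hypot(q[:,0]-c[0],q[:,1]-c[1])-R
    s=least_squares(f,c0,loss="soft_l1",f_scale=.001); return s.x,np.median(abs(f(s.x)))
def held(tcp,W,zb=.042):
    "flange side wall of held collar, from the side camera"
    z=W[...,2]-(tcp[2]-zb); d=np.hypot(W[...,0]-tcp[0],W[...,1]-tcp[1])
    q=W[(z>.002)&(z<.009)&(d<.035)&(d>.022)]
    return len(q),circ(q,.029,tcp[:2])
E
python3 - <<'E'
from h import *
np.set_printoptions(precision=4,suppress=True)
p=viewer.capture("side");W=pts(p);t=r.get_obs()["tcp_pos"]
z=W[...,2]; d=np.hypot(W[...,0]-t[0],W[...,1]-t[1]); 
print(np.histogram(z[(d<.033)],bins=np.arange(.15,.21,.004)))
n,(c,e)=held(t,W); print(n,c,c-t[:2],e)
# same method on standing collars for bias
for c0 in((.4252,.0138),(.4285,-.1448)):
    d=np.hypot(W[...,0]-c0[0],W[...,1]-c0[1]); q=W[(z>.003)&(z<.01)&(d<.034)&(d>.022)]; print(len(q),circ(q,.029,c0))
for c0 in((.5927,.0955),(.5868,0)):
    for R,z0,z1 in((.0235,.05,.08),(.011,.1,.12)):
        d=np.hypot(W[...,0]-c0[0],W[...,1]-c0[1]); q=W[(z>z0)&(z<z1)&(d<R+.005)&(d>R-.006)]; print(len(q),circ(q,R,c0))
E
```

```text
(array([  8,  60,  64, 238,  36,  36,  42,  53,  60,  57, 109,  52,  38,
        39]), array([0.15 , 0.154, 0.158, 0.162, 0.166, 0.17 , 0.174, 0.178, 0.182,
       0.186, 0.19 , 0.194, 0.198, 0.202, 0.206]))
112 [0.4209 0.1269] [-0.0014  0.0008] 0.0005042441271028587
80 (array([0.4257, 0.0123]), np.float64(0.0006402821871948159))
67 (array([ 0.4289, -0.1465]), np.float64(0.0007704790291991094))
35 (array([0.5958, 0.0935]), np.float64(0.0010506768226074409))
8 (array([0.5806, 0.0971]), np.float64(0.00028365053888809375))
230 (array([ 0.5886, -0.0026]), np.float64(0.0012620911181534054))
81 (array([ 0.5877, -0.001 ]), np.float64(0.0007694120855217534))
```

```bash
python3 -m creep '[{"translation":[4.3,-0.8,0],"twist":0},{"translation":[4.3,-0.8,0],"twist":0},{"translation":[4.3,-0.8,0],"twist":0},{"translation":[4.3,-0.75,0],"twist":0},{"translation":[0,0,-0.5],"twist":0},{"translation":[0,0,0],"twist":0},{"translation":[0,0,0],"twist":0},{"translation":[0,0,0],"twist":0}]'
python3 - <<'E'
from h import *
np.set_printoptions(precision=4,suppress=True)
p=viewer.capture("side");W=pts(p);o=r.get_obs();print(o["tcp_pos"],o["grip_width"],held(o["tcp_pos"],W))
p=viewer.capture("top");W=pts(p)
for c0 in((.5868,0),): q=flat(W,c0,.12,.135);print(len(q),(np.percentile(q,3,0)+np.percentile(q,97,0))/2)
E
```

```text
t: 13.75
tcp_pos: [0.5945, 0.0953, 0.1906]
orientation: [3.141, -0.0, 0.005]
wrist_force: [-0.9, -0.4, -1.3]
grip_width: 0.0374
finger_force: 60.6
[0.5947 0.0952 0.1907] 0.03726600785871847 (33, (array([0.5927, 0.0965]), np.float64(0.0004364568088443474)))
60 [ 0.5867 -0.0002  0.1263]
```

```bash
python3 -m creep '[{"translation":[0,0,-1],"twist":0},{"translation":[0,0,-0.8],"twist":0},{"translation":[0,0,-0.6],"twist":0},{"translation":[0,0,-0.6],"twist":0}]';python3 -m creep '[{"translation":[0,0,-0.6],"twist":0},{"translation":[0,0,-0.6],"twist":0}]'
```

```text
t: 14.35
tcp_pos: [0.595, 0.095, 0.1597]
orientation: [3.142, 0.0, 0.005]
wrist_force: [0.5, 0.6, -1.3]
grip_width: 0.0365
finger_force: 60.6
t: 14.6
tcp_pos: [0.5952, 0.095, 0.148]
orientation: [-3.142, -0.0, 0.005]
wrist_force: [-0.7, -0.5, -0.7]
grip_width: 0.0371
finger_force: 60.6
```

Sliding on freely.

```bash
python3 -m creep '[{"translation":[0,0,-0.5],"twist":0},{"translation":[0,0,-0.3],"twist":0},{"translation":[0,0,-0.1],"twist":0},{"translation":[0,0,0],"twist":0}]'
```

```text
t: 15.1
tcp_pos: [0.5952, 0.095, 0.1394]
orientation: [-3.142, -0.0, 0.005]
wrist_force: [0.2, -0.0, -1.1]
grip_width: 0.0369
finger_force: 60.6
```

```bash
python3 -m creep '[{"translation":[0,0,-0.1],"twist":0},{"translation":[0,0,-0.1],"twist":0}]'; python3 -m creep '[{"translation":[0,0,0],"twist":0},{"translation":[0,0,0],"twist":0},{"translation":[0,0,0],"twist":0},{"translation":[0,0,2],"twist":0},{"translation":[0,0,4],"twist":0},{"translation":[0,0,2],"twist":0}]' 0.65;  python3 -m creep '[{"translation":[-5,-2.7,0],"twist":0},{"translation":[-5,-2.7,0],"twist":0},{"translation":[-5,-2.7,0],"twist":0},{"translation":[-2,0,0],"twist":0},{"translation":[0,0,0],"twist":0},{"translation":[0,0,0],"twist":0}]'
python3 - <<'E'
from h import *
np.set_printoptions(precision=4,suppress=True)
C=cloud(); print(r.get_obs()["tcp_pos"])
for c,(p,W) in C.items():
    for n,xy,z0,z1 in(("coll",(.593,.0955),.132,.142),("coll?",(.593,.0955),.122,.132),("tipB",(.5868,0),.12,.135),("c1",(.4253,.0138),.034,.044)):
        q=flat(W,xy,z0,z1,.024)
        if len(q)>3: print(c,n,len(q),np.median(q,0),(np.percentile(q,3,0)+np.percentile(q,97,0))/2)
save(C["top"][0],"t4")
E
```

```text
t: 15.35
tcp_pos: [0.5956, 0.0951, 0.1388]
orientation: [3.141, -0.001, 0.005]
wrist_force: [-6.1, -1.6, 17.5]
grip_width: 0.0367
finger_force: 62.3
t: 16.1
tcp_pos: [0.5958, 0.0953, 0.2193]
orientation: [-3.141, -0.002, 0.005]
wrist_force: [0.1, -0.0, 0.6]
grip_width: 0.0553
finger_force: 0.0
t: 16.85
tcp_pos: [0.4262, 0.0143, 0.2176]
orientation: [-3.141, -0.001, 0.005]
wrist_force: [0.3, 0.1, -0.1]
grip_width: 0.0556
finger_force: 0.0
[0.4262 0.0144 0.2174]
top coll 110 [0.5946 0.0967 0.1362] [0.5936 0.0968 0.1366]
top coll? 79 [0.5914 0.0959 0.1259] [0.59   0.0945 0.1271]
top tipB 60 [ 0.5859 -0.0004  0.1249] [ 0.5859 -0.0014  0.1254]
side coll 32 [0.6012 0.1102 0.1366] [0.5964 0.1009 0.1352]
side coll? 23 [0.5989 0.1135 0.1266] [0.5938 0.1013 0.1272]
side tipB 58 [0.5847 0.0038 0.1251] [0.5857 0.0013 0.1242]
side c1 172 [0.4244 0.015  0.0389] [0.425  0.0143 0.0381]
```

```bash
python3 -m creep '[{"translation":[-0.1,-0.05,-6],"twist":0},{"translation":[0,0,-6],"twist":0},{"translation":[0,0,-4],"twist":0},{"translation":[0,0,-1.5],"twist":0},{"translation":[0,0,0],"twist":0},{"translation":[0,0,0],"twist":0}]' 0.7; python3 -m creep '[{"translation":[0,0,0],"twist":0},{"translation":[0,0,0],"twist":0},{"translation":[0,0,0],"twist":0},{"translation":[0,0,0],"twist":0}]' 0 60
```

```text
t: 17.7
tcp_pos: [0.4249, 0.0138, 0.0427]
orientation: [-3.141, -0.001, 0.005]
wrist_force: [0.0, -0.8, -0.1]
grip_width: 0.0596
finger_force: 0.0
t: 18.2
tcp_pos: [0.4249, 0.0134, 0.0436]
orientation: [3.141, -0.002, 0.004]
wrist_force: [-2.5, -0.4, 11.3]
grip_width: 0.0373
finger_force: 58.7
```

```bash
python3 -m creep '[{"translation":[0,0,1.5],"twist":0},{"translation":[0,0,5],"twist":0},{"translation":[0,0,5],"twist":0},{"translation":[0,0,3.6],"twist":0},{"translation":[5,-0.4,0],"twist":0},{"translation":[5,-0.4,0],"twist":0},{"translation":[4,-0.3,0],"twist":0},{"translation":[2.2,-0.2,0],"twist":0},{"translation":[0,0,0],"twist":0},{"translation":[0,0,0],"twist":0},{"translation":[0,0,0],"twist":0}]'
python3 - <<'E'
from h import *
np.set_printoptions(precision=4,suppress=True)
p=viewer.capture("side");W=pts(p);o=r.get_obs();print(o["tcp_pos"],o["grip_width"],held(o["tcp_pos"],W,.0435))
E
```

```text
t: 19.58
tcp_pos: [0.5851, 0.0006, 0.1936]
orientation: [3.141, 0.0, 0.005]
wrist_force: [0.5, 0.4, -1.4]
grip_width: 0.0376
finger_force: 60.7
[0.5853 0.0005 0.1936] 0.03767900893799611 (72, (array([0.5859, 0.0018]), np.float64(0.0007220098247267461)))
```

```bash
python3 -m creep '[{"translation":[0.1,-0.05,-1],"twist":0},{"translation":[0,0,-0.8],"twist":0},{"translation":[0,0,-0.6],"twist":0},{"translation":[0,0,-0.6],"twist":0},{"translation":[0,0,-0.5],"twist":0}]';python3 -m creep '[{"translation":[0,0,-0.6],"twist":0},{"translation":[0,0,-0.6],"twist":0}]';python3 -m creep '[{"translation":[0,0,-0.4],"twist":0},{"translation":[0,0,-0.2],"twist":0},{"translation":[0,0,0],"twist":0}]'
```

```text
t: 20.25
tcp_pos: [0.5871, -0.0002, 0.1579]
orientation: [3.141, 0.0, 0.005]
wrist_force: [-0.6, -0.8, -0.6]
grip_width: 0.0376
finger_force: 60.8
t: 20.5
tcp_pos: [0.5872, -0.0, 0.146]
orientation: [3.142, -0.0, 0.005]
wrist_force: [-0.4, -0.1, -1.5]
grip_width: 0.0376
finger_force: 60.8
t: 20.88
tcp_pos: [0.587, 0.0, 0.1406]
orientation: [3.141, 0.0, 0.005]
wrist_force: [-1.4, -0.4, 3.2]
grip_width: 0.0375
finger_force: 61.1
```

Seated. Release, back off toward the left (clear of views of the crank side) and check.

```bash
python3 -m creep '[{"translation":[0,0,0],"twist":0},{"translation":[0,0,0],"twist":0},{"translation":[0,0,0],"twist":0},{"translation":[0,0,2],"twist":0},{"translation":[0,0,5],"twist":0},{"translation":[0,0,3],"twist":0}]' 0.65;  python3 -m creep '[{"translation":[-4,-5,0],"twist":0},{"translation":[-3,-5,0],"twist":0},{"translation":[-2,-6,0],"twist":0},{"translation":[-1,-6,0],"twist":0},{"translation":[0,-6,0],"twist":0},{"translation":[0,-6,0],"twist":0},{"translation":[0,-2,0],"twist":0},{"translation":[0,0,0],"twist":0}]'
python3 - <<'E'
from h import *
np.set_printoptions(precision=4,suppress=True)
C=cloud(); print(r.get_obs()["tcp_pos"])
for c,(p,W) in C.items():
    for n,xy,z0,z1 in(("collA",(.593,.0955),.132,.142),("tipA",(.593,.0955),.122,.1305),("collB",(.5868,0),.132,.142),("tipB",(.5868,0),.122,.1305),("grip",(.48,-.193),.12,.14)):
        q=flat(W,xy,z0,z1,.024)
        if len(q)>3: print(c,n,len(q),np.median(q,0),(np.percentile(q,3,0)+np.percentile(q,97,0))/2)
for k,(p,W) in C.items(): save(p,k+"5")
t=C["top"][0]["image"][225:325,230:400]; s=C["side"][0]["image"][205:335,300:440]
cv2.imwrite("pics/m5.png",np.vstack([cv2.resize(t,(510,300),interpolation=cv2.INTER_CUBIC),cv2.resize(s[20:100],(510,291),interpolation=cv2.INTER_CUBIC)])[...,::-1])
E
```

```text
t: 21.62
tcp_pos: [0.5878, 0.0003, 0.2426]
orientation: [-3.141, -0.002, 0.005]
wrist_force: [0.2, 0.5, -0.2]
grip_width: 0.0557
finger_force: 0.0
t: 22.62
tcp_pos: [0.4879, -0.3592, 0.2399]
orientation: [-3.141, 0.0, 0.002]
wrist_force: [-1.0, 0.8, 0.3]
grip_width: 0.0554
finger_force: 0.0
[ 0.4889 -0.3561  0.2403]
top collA 108 [0.5948 0.097  0.1359] [0.5936 0.0967 0.1364]
top tipA 65 [0.5917 0.0958 0.1256] [0.5899 0.0954 0.1262]
top collB 103 [0.5868 0.0015 0.136 ] [0.5871 0.0016 0.1363]
top tipB 66 [0.5859 0.0008 0.1264] [0.5868 0.002  0.1262]
top grip 56 [ 0.4813 -0.1961  0.1305] [ 0.4803 -0.1972  0.1292]
side collA 29 [0.6029 0.1083 0.1364] [0.5965 0.1001 0.1352]
side tipA 18 [0.6003 0.1129 0.1268] [0.5938 0.0999 0.1259]
side collB 125 [0.5857 0.0054 0.1361] [0.5861 0.0036 0.1352]
side tipB 96 [0.585  0.0095 0.1273] [0.5843 0.0046 0.1263]
side grip 65 [ 0.4797 -0.1922  0.1292] [ 0.4808 -0.1948  0.128 ]
```

View pics/m5.png

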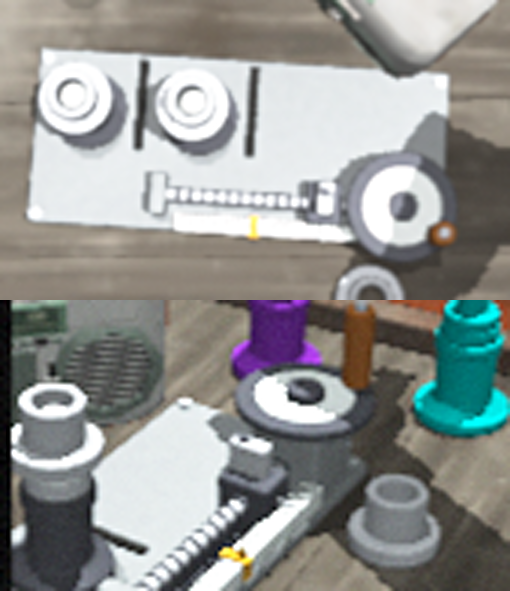

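Both collars are seated at crop top (72,95) and (190,98). The clip is at (254,227) and the carriage at (320,200). Next I'll measure the wheel axis, the grip and the pointer.

```bash
cat >> h.py <<'E'
Y=-.07; FX=np.array([np.cos(Y),np.sin(Y)]); FY=np.array([-np.sin(Y),np.cos(Y)])
def stop(C):
    for c,(p,W) in C.items():
        im=p["image"].astype(int); fy=W[...,:2]@FY; fx=W[...,:2]@FX; z=W[...,2]
        m=(im[...,0]-im[...,2]>70)&(abs(W[...,0]-.485)<.03)&(abs(W[...,1]+.047)<.03)&(z>.02)
        k=fy[m]; x0=np.median(fx[m]); print(c,"clip n",m.sum(),"fy",np.median(k),(k.min()+k.max())/2,"fx",x0,"z",z[m].max())
        m=(fx>x0-.02)&(fx<x0+.045)&(fy>-.20)&(fy<.02)&(z>.027)&(z<.085)&~((im[...,0]-im[...,2]>70))
        print(" col fx mm: list fx,fy,z of points above bar")
        for a in np.arange(x0-.02,x0+.045,.005):
            q=m&(fx>=a)&(fx<a+.005)&(fy>-.13)
            if q.sum()>2: print("  fx %.3f n %d fy %.4f..%.4f med %.4f z %.3f"%(a,q.sum(),np.percentile(fy[q],4),np.percentile(fy[q],96),np.median(fy[q]),np.median(z[q])))
E
python3 - <<'E'
from h import *
np.set_printoptions(precision=4,suppress=True)
C=cloud()
stop(C)
for c,(p,W) in C.items():
    q=flat(W,(.507,-.165),.066,.08,.05); q=q[q[:,0]<.56]
    print(c,"rim",len(q),cv2.minEnclosingCircle(q[:,:2].astype(np.float32)),(np.percentile(q,1,0)+np.percentile(q,99,0))/2)
    b=flat(W,(.507,-.165),.082,.1,.02); print("hub",len(b),np.median(b,0) if len(b) else 0)
    g=flat(W,(.48,-.194),.09,.126,.02); print("grip",len(g),circ(g,.0095,(.48,-.194)))
E
```

```text
top clip n 12 fy -0.01294099500273067 -0.013140033015425098 fx 0.4912606759993222 z 0.0361913611312592
 col fx mm: list fx,fy,z of points above bar
  fx 0.471 n 13 fy -0.1282..-0.1145 med -0.1226 z 0.072
  fx 0.476 n 19 fy -0.1283..-0.1071 med -0.1177 z 0.073
  fx 0.481 n 29 fy -0.1292..-0.0379 med -0.1126 z 0.072
  fx 0.486 n 74 fy -0.1269..0.0102 med -0.0756 z 0.031
  fx 0.491 n 80 fy -0.1263..0.0132 med -0.0713 z 0.031
  fx 0.496 n 87 fy -0.1254..0.0020 med -0.0805 z 0.049
  fx 0.501 n 55 fy -0.1262..-0.0601 med -0.0942 z 0.071
  fx 0.506 n 77 fy -0.1253..0.0110 med -0.0797 z 0.070
  fx 0.511 n 121 fy -0.1227..0.0142 med -0.0571 z 0.044
  fx 0.516 n 113 fy -0.1227..0.0108 med -0.0593 z 0.042
  fx 0.521 n 61 fy -0.1274..-0.0415 med -0.0933 z 0.072
  fx 0.526 n 55 fy -0.1273..-0.0587 med -0.0976 z 0.072
  fx 0.531 n 35 fy -0.1275..-0.0620 med -0.1075 z 0.073
side clip n 29 fy -0.011792172750836652 -0.012538310440250213 fx 0.490064980043482 z 0.03538976789234405
 col fx mm: list fx,fy,z of points above bar
  fx 0.470 n 14 fy -0.1280..-0.1162 med -0.1216 z 0.072
  fx 0.475 n 15 fy -0.
[... 366 characters left out ...]
053
  fx 0.510 n 172 fy -0.1246..0.0128 med -0.0577 z 0.041
  fx 0.515 n 117 fy -0.1243..0.0106 med -0.0655 z 0.046
  fx 0.520 n 78 fy -0.1255..-0.0289 med -0.0708 z 0.061
  fx 0.525 n 64 fy -0.1254..-0.0555 med -0.0680 z 0.066
  fx 0.530 n 41 fy -0.1225..-0.0566 med -0.0931 z 0.070
top rim 959 ((0.504902720451355, -0.16978059709072113), 0.045949868857860565) [ 0.5044 -0.1692  0.0738]
hub 19 [ 0.5073 -0.1708  0.0833]
grip 14 (array([ 0.481 , -0.1972]), np.float64(0.00015312083813885657))
side rim 629 ((0.505077600479126, -0.1682068407535553), 0.046458158642053604) [ 0.5039 -0.1669  0.0735]
hub 7 [ 0.5043 -0.1693  0.0822]
grip 114 (array([ 0.4817, -0.1978]), np.float64(0.0009145936290241566))
```

```bash
python3 -m creep '[{"translation":[-0.3,5.3,0],"twist":0},{"translation":[-0.3,5.3,0],"twist":0},{"translation":[-0.2,5.4,0],"twist":0},{"translation":[0,0,-4],"twist":0},{"translation":[0,0,0],"twist":0},{"translation":[0,0,0],"twist":0}]' 0.6; python3 -c "
from h import *
print(r.get_obs()['tcp_pos'])"
```

```text
t: 23.58
tcp_pos: [0.4807, -0.1982, 0.2013]
orientation: [3.141, -0.001, 0.005]
wrist_force: [-0.4, 0.7, 0.4]
grip_width: 0.0514
finger_force: 0.0
[ 0.48067497 -0.19817327  0.20130563]
```

```bash
python3 -m creep '[{"translation":[0,0.15,-4],"twist":0},{"translation":[0,0,-3.2],"twist":0},{"translation":[0,0,0],"twist":0}]'; python3 -m creep '[{"translation":[0,0,0],"twist":0},{"translation":[0,0,0],"twist":0},{"translation":[0,0,0],"twist":0},{"translation":[0,0,0],"twist":0}]' 0 30
python3 - <<'E'
import numpy as np
# clockwise circle, start -131deg, 30 deg rows
a0=np.radians(-131); 
P=[36*np.array([np.cos(a0-np.radians(30*i)),np.sin(a0-np.radians(30*i))]) for i in range(13)]
print(np.round(np.diff(P,axis=0)/10,2).tolist())
E
```

```text
t: 23.95
tcp_pos: [0.4796, -0.1969, 0.1277]
orientation: [-3.141, 0.002, 0.004]
wrist_force: [-0.1, -0.2, 0.5]
grip_width: 0.0515
finger_force: 0.0
t: 24.45
tcp_pos: [0.4815, -0.1974, 0.1302]
orientation: [3.14, -0.003, 0.004]
wrist_force: [-0.2, -1.4, 5.4]
grip_width: 0.0184
finger_force: 29.2
[[-1.04, 1.54], [-0.13, 1.86], [0.82, 1.67], [1.54, 1.04], [1.86, 0.13], [1.67, -0.82], [1.04, -1.54], [0.13, -1.86], [-0.82, -1.67], [-1.54, -1.04], [-1.86, -0.13], [-1.67, 0.82]]
```

```bash
python3 -m creep '[{"translation":[-1.04,1.54,0],"twist":0},{"translation":[-0.13,1.86,0],"twist":0},{"translation":[0.82,1.67,0],"twist":0},{"translation":[1.54,1.04,0],"twist":0}]'; python3 -m creep '[{"translation":[1.86,0.13,0],"twist":0},{"translation":[1.67,-0.82,0],"twist":0},{"translation":[1.04,-1.54,0],"twist":0},{"translation":[0.13,-1.86,0],"twist":0}]'; python3 -m creep '[{"translation":[-0.82,-1.67,0],"twist":0},{"translation":[-1.54,-1.04,0],"twist":0},{"translation":[-1.86,-0.13,0],"twist":0},{"translation":[-1.67,0.82,0],"twist":0}]'
```

```text
t: 24.95
tcp_pos: [0.4945, -0.1373, 0.1303]
orientation: [3.138, -0.005, 0.004]
wrist_force: [3.9, -17.4, 1.8]
grip_width: 0.0182
finger_force: 31.2
t: 25.45
tcp_pos: [0.5427, -0.1749, 0.1304]
orientation: [-3.141, -0.006, 0.007]
wrist_force: [3.2, 3.8, 4.0]
grip_width: 0.0186
finger_force: 31.2
t: 25.95
tcp_pos: [0.4817, -0.1982, 0.1303]
orientation: [3.139, -0.005, 0.003]
wrist_force: [7.2, 3.9, 5.6]
grip_width: 0.0184
finger_force: 31.3
```

```bash
for i in 1; do python3 -m creep '[{"translation":[-1.04,1.54,0],"twist":0},{"translation":[-0.13,1.86,0],"twist":0},{"translation":[0.82,1.67,0],"twist":0},{"translation":[1.54,1.04,0],"twist":0},{"translation":[1.86,0.13,0],"twist":0},{"translation":[1.67,-0.82,0],"twist":0},{"translation":[1.04,-1.54,0],"twist":0},{"translation":[0.13,-1.86,0],"twist":0},{"translation":[-0.82,-1.67,0],"twist":0},{"translation":[-1.54,-1.04,0],"twist":0},{"translation":[-1.86,-0.13,0],"twist":0},{"translation":[-1.67,0.82,0],"twist":0}]'; done; python3 -m creep '[{"translation":[-1.04,1.54,0],"twist":0},{"translation":[-0.13,1.86,0],"twist":0},{"translation":[0.82,1.67,0],"twist":0},{"translation":[1.54,1.04,0],"twist":0},{"translation":[1.86,0.13,0],"twist":0},{"translation":[1.67,-0.82,0],"twist":0},{"translation":[1.04,-1.54,0],"twist":0},{"translation":[0.13,-1.86,0],"twist":0},{"translation":[-0.82,-1.67,0],"twist":0},{"translation":[-1.54,-1.04,0],"twist":0},{"translation":[-1.86,-0.13,0],"twist":0},{"translation":[-1.67,0.82,0],"twist":0}]'; python3 -m creep '[{"translation":[-1.04,1.54,0],"twist":0},{"translation":[-0.13,1.86,0],"twist":0},{"translation":[0.82,1.67,0],"twist":0},{"translation":[1.54,1.04,0],"twist":0},{"translation":[1.86,0.13,0],"twist":0},{"translation":[1.67,-0.82,0],"twist":0},{"translation":[1.04,-1.54,0],"twist":0},{"translation":[0.13,-1.86,0],"twist":0},{"translation":[-0.82,-1.67,0],"twist":0},{"translation":[-1.54,-1.04,0],"twist":0},{"translation":[-1.86,-0.13,0],"twist":0},{"translation":[-1.67,0.82,0],"twist":0}]'
python3 - <<'E'
from h import *
C=cloud()
for c,(p,W) in C.items():
    for d in viewer.masks_of("pointer",p)[:2]:
        q=W[d["mask"]];q=q[~np.isnan(q[:,0])];fy=q[:,:2]@FY; print(c,d["score"],d["extent"],len(q),np.percentile(fy,[3,50,97]))
t=C["top"][0]["image"][255:315,270:390]; s=C["side"][0]["image"][240:340,300:420]
cv2.imwrite("pics/m6.png",np.vstack([cv2.resize(t,(600,270),interpolation=cv2.INTER_CUBIC),cv2.resize(s[10:80],(600,330),interpolation=cv2.INTER_CUBIC)])[...,::-1])
E
```

```text
t: 27.45
tcp_pos: [0.4817, -0.1981, 0.1303]
orientation: [3.139, -0.004, 0.003]
wrist_force: [6.1, 3.0, 9.4]
grip_width: 0.0185
finger_force: 31.8
t: 28.95
tcp_pos: [0.4817, -0.1981, 0.1303]
orientation: [3.139, -0.004, 0.003]
wrist_force: [6.5, 2.9, 8.8]
grip_width: 0.0183
finger_force: 31.9
t: 30.45
tcp_pos: [0.4817, -0.1981, 0.1303]
orientation: [3.139, -0.004, 0.003]
wrist_force: [4.5, 2.5, 7.7]
grip_width: 0.0184
finger_force: 32.0
top 0.44 [321.0, 291.2, 10.6, 18.1] 173 [-0.04413581 -0.02929046 -0.01596649]
side 0.78 [360.6, 283.1, 17.1, 22.8] 302 [-0.03873057 -0.02427618 -0.01445896]
```

View pics/m6.png

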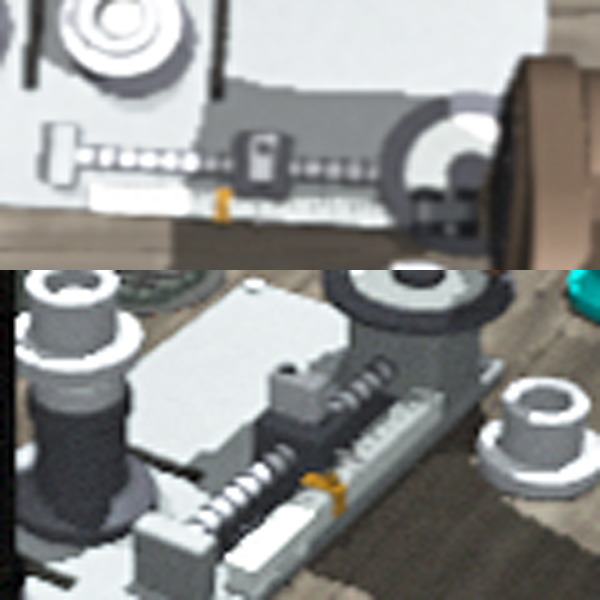

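The carriage is at crop (263,160), about 17 mm short of the clip at (223,203). One more turn, then a close look at the blade.

```bash
python3 -m creep '[{"translation":[-1.04,1.54,0],"twist":0},{"translation":[-0.13,1.86,0],"twist":0},{"translation":[0.82,1.67,0],"twist":0},{"translation":[1.54,1.04,0],"twist":0},{"translation":[1.86,0.13,0],"twist":0},{"translation":[1.67,-0.82,0],"twist":0},{"translation":[1.04,-1.54,0],"twist":0},{"translation":[0.13,-1.86,0],"twist":0},{"translation":[-0.82,-1.67,0],"twist":0},{"translation":[-1.54,-1.04,0],"twist":0},{"translation":[-1.86,-0.13,0],"twist":0},{"translation":[-1.67,0.82,0],"twist":0}]'
python3 - <<'E'
from h import *
C=cloud()
for c,(p,W) in C.items():
    im=p["image"].astype(int);fx=W[...,:2]@FX;fy=W[...,:2]@FY;z=W[...,2]
    for d in viewer.masks_of("pointer",p)[:1]:
        q=d["mask"]; print(c,d["score"],np.nanpercentile(fy[q],[3,50,97]))
    m=(z>.062)&(z<.08)&(abs(fx-.52)<.04)&(abs(fy+.02)<.035); print(" jaw top",m.sum(),np.percentile(fy[m],[2,98]),np.percentile(fx[m],[2,98]))
    m=(z>.040)&(z<.060)&(abs(fx-.52)<.05)&(abs(fy+.02)<.035); print(" block top",m.sum(),np.percentile(fy[m],[2,98]),np.percentile(fx[m],[2,98]))
    m=(z>.033)&(fx<.503)&(fx>.475)&(abs(fy+.015)<.04)
    for u in np.argwhere(m)[:60]: print(u, "%.4f %.4f %.4f"%(fx[tuple(u)],fy[tuple(u)],z[tuple(u)]),im[tuple(u)])
t=C["top"][0]["image"][280:310,295:335]; s=C["side"][0]["image"][265:305,335:385]
cv2.imwrite("pics/m7.png",np.vstack([cv2.resize(t,(400,300),interpolation=0),cv2.resize(s,(400,300),interpolation=0)])[...,::-1])
E
```

```text
t: 32.15
tcp_pos: [0.4817, -0.1981, 0.1303]
orientation: [3.139, -0.004, 0.003]
wrist_force: [6.7, 1.5, 7.7]
grip_width: 0.0182
finger_force: 32.1
top 0.62 [-0.03430221 -0.02012856 -0.00665294]
 jaw top 48 [-0.02637076 -0.01578793] [0.50653623 0.52952282]
 block top 140 [-0.04558372  0.00686815] [0.49756644 0.53259438]
[296 312] 0.5018 -0.0071 0.0437 [ 98 100 105]
[296 313] 0.5018 -0.0097 0.0483 [83 85 93]
[296 314] 0.5021 -0.0122 0.0439 [85 86 95]
[296 315] 0.5021 -0.0147 0.0489 [86 86 95]
[296 316] 0.5023 -0.0172 0.0478 [83 84 91]
[296 317] 0.5024 -0.0198 0.0504 [78 81 86]
[296 318] 0.5027 -0.0223 0.0469 [70 72 77]
[296 319] 0.5026 -0.0248 0.0512 [66 67 71]
[296 320] 0.5028 -0.0273 0.0525 [69 69 74]
[296 321] 0.5029 -0.0298 0.0520 [81 81 87]
[297 306] 0.4987 0.0082 0.0338 [255 255 255]
[297 312] 0.4991 -0.0073 0.0496 [107 109 112]
[297 313] 0.4994 -0.0098 0.0465 [80 79 83]
[297 314] 0.4994 -0.0124 0.0513 [78 76 80]
[297 315] 0.4998 -0.0148 0.0443 [79 78 84]
[297 316] 0.4999 -0.0174 0.0455 [78 78 85]
[297 317] 0.4999 -0.0199 0.0501 [76 77 84]
[297 318] 0.5001 -0.0224 0.0473 [74 74 8
[... 3171 characters left out ...]
46 50]
[289 364] 0.4986 -0.0216 0.0372 [45 46 48]
[289 365] 0.4979 -0.0247 0.0356 [37 46 49]
[289 366] 0.4977 -0.0288 0.0333 [45 44 48]
[290 359] 0.4999 -0.0025 0.0455 [48 51 53]
[290 360] 0.4989 -0.0049 0.0445 [54 53 58]
[290 361] 0.4977 -0.0072 0.0436 [51 54 59]
[290 362] 0.4981 -0.0122 0.0404 [51 52 58]
[290 363] 0.4982 -0.0167 0.0376 [44 46 51]
[290 364] 0.4969 -0.0188 0.0368 [72 71 78]
[290 365] 0.4964 -0.0223 0.0349 [105 109 113]
[291 359] 0.5021 -0.0062 0.0396 [54 56 60]
[291 360] 0.5008 -0.0082 0.0390 [52 51 55]
[291 361] 0.4987 -0.0090 0.0394 [47 51 54]
[291 362] 0.4974 -0.0110 0.0387 [46 48 51]
[291 363] 0.4974 -0.0155 0.0360 [46 49 51]
[291 365] 0.4957 -0.0212 0.0332 [101 105 107]
```

View pics/m7.png

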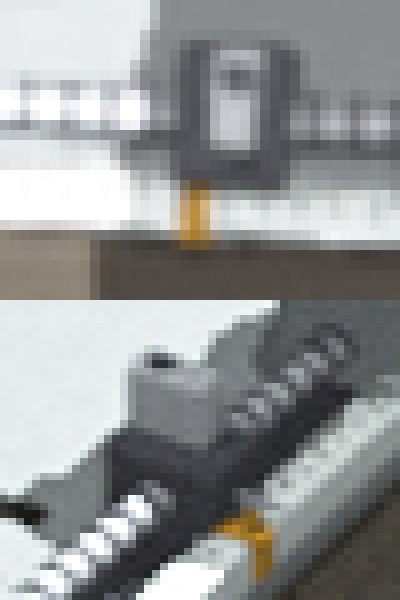

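The pointer blade shows at top column 317 and the clip at columns 313-316, so about 7.6 mm remain. That is 3/4 of a turn.

```bash
python3 -m creep '[{"translation":[-1.04,1.54,0],"twist":0},{"translation":[-0.13,1.86,0],"twist":0},{"translation":[0.82,1.67,0],"twist":0},{"translation":[1.54,1.04,0],"twist":0},{"translation":[1.86,0.13,0],"twist":0},{"translation":[1.67,-0.82,0],"twist":0},{"translation":[1.04,-1.54,0],"twist":0},{"translation":[0.13,-1.86,0],"twist":0},{"translation":[-0.82,-1.67,0],"twist":0},{"translation":[0,0,0],"twist":0},{"translation":[0,0,0],"twist":0}]'
cat > meas.py <<'E'
from h import *
C=cloud(); print(r.get_obs()["tcp_pos"])
for c,(p,W) in C.items():
    im=p["image"].astype(float);fx=W[...,:2]@FX;fy=W[...,:2]@FY;z=W[...,2]
    sat=im[...,0]-im[...,2]
    m=(fx>.475)&(fx<.5)&(abs(fy+.013)<.02)&(sat>20)&(z>.015)
    w=sat[m]; print(c,"clip fy wmean",(fy[m]*w).sum()/w.sum(),"range",fy[m].min(),fy[m].max(),m.sum())
    m=(z>.042)&(z<.058)&(fx>.497)&(fx<.505)&(abs(fy+.015)<.04); k=fy[m]; print(" block edges",m.sum(),k.min(),k.max(),"mid",(k.min()+k.max())/2)
    m=(z>.062)&(z<.08)&(fx>.505)&(fx<.54)&(abs(fy+.015)<.04); k=fy[m]; print(" jaw mid",(k.min()+k.max())/2)
    if c=="top":
        for v in range(296,306): print(v,[("%.0f/%.0f"%(im[v,u].mean(),sat[v,u])) for u in range(306,326)])
E
python3 meas.py
```

```text
t: 33.72
tcp_pos: [0.5339, -0.1951, 0.1304]
orientation: [3.138, -0.006, 0.003]
wrist_force: [6.3, -7.9, 4.2]
grip_width: 0.0183
finger_force: 31.8
[ 0.53399549 -0.19502155  0.13045011]
top clip fy wmean -0.012719515125898015 range -0.015694786138737104 -0.007819302863838645 19
 block edges 37 -0.027480986805137966 0.00060235829741011 mid -0.013439314253863927
 jaw mid -0.013669935898778865
296 ['172/-5', '153/-6', '141/-6', '107/-6', '86/-8', '87/-8', '87/-9', '83/-7', '81/-7', '83/-9', '85/-7', '88/-8', '90/-8', '88/-7', '77/-5', '95/-3', '124/-5', '133/-6', '136/-6', '136/-6']
297 ['239/-1', '195/-5', '176/-5', '130/-4', '89/-6', '80/-8', '81/-7', '78/-4', '79/-4', '78/-7', '79/-8', '78/-8', '82/-7', '79/-6', '85/-4', '123/-3', '147/-4', '150/-5', '151/-6', '146/-5']
298 ['231/0', '206/-5', '204/-6', '165/-3', '144/-4', '139/-5', '120/-1', '95/21', '88/31', '89/28', '90/8', '83/-4', '88/-4', '85/-3', '118/-2', '177/-2', '194/-3', '181/-4', '178/-4', '166/-5']
299 ['224/-3', '225/-4', '229/-4', '213/-6', '219/-6', '221/-8', '189/-1', '142/41', '133/62', '148/60', '160/20', '152/-3'
[... 767 characters left out ...]
'136/95', '138/87', '140/77', '147/26', '146/-2', '143/-4', '144/-5', '153/-3', '167/-5', '181/-6', '190/-6', '195/-7', '201/-6']
304 ['76/11', '73/12', '64/11', '59/8', '60/7', '64/7', '68/26', '82/54', '88/48', '89/51', '78/28', '70/8', '68/4', '69/5', '75/4', '87/2', '99/1', '104/1', '108/0', '112/-1']
305 ['78/13', '76/13', '73/11', '71/12', '70/11', '70/10', '67/11', '62/12', '58/12', '62/15', '67/13', '69/12', '67/13', '62/11', '65/12', '68/12', '69/12', '69/12', '70/12', '70/11']
side clip fy wmean -0.012173726796571947 range -0.02561298376233761 -0.007832773563887568 38
 block edges 51 -0.026398667984725666 0.003350427170774189 mid -0.011524120406975738
 jaw mid -0.011917575125533668
```

```bash
python3 -m creep '[{"translation":[0,0,0],"twist":0},{"translation":[0,0,0],"twist":0},{"translation":[0,0,0],"twist":0},{"translation":[0,0,3],"twist":0},{"translation":[0,0,5],"twist":0},{"translation":[0,0,4],"twist":0}]' 0.5; python3 -m creep '[{"translation":[-1,-6,0],"twist":0},{"translation":[-1,-6,0],"twist":0},{"translation":[-1,-6,0],"twist":0},{"translation":[0,0,0],"twist":0},{"translation":[0,0,0],"twist":0}]'; python3 meas.py | grep -v '^[23]'
python3 - <<'E'
from h import *
C=cloud()
for c,(p,W) in C.items():
    for n,xy in(("A",(.593,.096)),("B",(.5868,.001))):
        for k,z0,z1 in(("coll",.132,.142),("tip",.122,.1305)):
            q=flat(W,xy,z0,z1,.024); print(c,n,k,len(q),(np.percentile(q,3,0)+np.percentile(q,97,0)).round(4)/2)
t=C["top"][0]["image"][225:325,230:400]; s=C["side"][0]["image"][225:305,300:440]
cv2.imwrite("pics/m8.png",np.vstack([cv2.resize(t,(510,300),interpolation=2),cv2.resize(s,(510,291),interpolation=2)])[...,::-1])
E
```

```text
t: 34.58
tcp_pos: [0.5309, -0.1927, 0.25]
orientation: [-3.141, -0.0, 0.005]
wrist_force: [-0.0, -0.5, -0.8]
grip_width: 0.0427
finger_force: 0.0
t: 35.2
tcp_pos: [0.501, -0.3723, 0.2479]
orientation: [-3.14, 0.0, 0.005]
wrist_force: [0.0, -0.0, -0.3]
grip_width: 0.0428
finger_force: 0.0
[ 0.5017091  -0.37114321  0.24829087]
top clip fy wmean -0.01262527280000741 range -0.015707143230226466 -0.009781234861699099 18
 block edges 36 -0.027474815371076284 0.0006111276323199315 mid -0.013431843869378176
 jaw mid -0.013682229048063767
side clip fy wmean -0.01207076073778586 range -0.023576692665189827 -0.007531861198304028 39
 block edges 47 -0.028644884886995906 0.0023011626297121126 mid -0.013171861128641897
 jaw mid -0.012079834165832921
top A coll 111 [0.5932  0.09615 0.13605]
top A tip 62 [0.5924 0.0947 0.1265]
top B coll 104 [0.5868  0.00165 0.13705]
top B tip 66 [ 0.58665 -0.00285  0.1262 ]
side A coll 29 [0.5969 0.0998 0.1353]
side A tip 22 [0.5949  0.10075 0.12665]
side B coll 124 [0.58615 0.0038  0.13535]
side B tip 95 [0.58395 0.0046  0.12645]
```

View pics/m8.png

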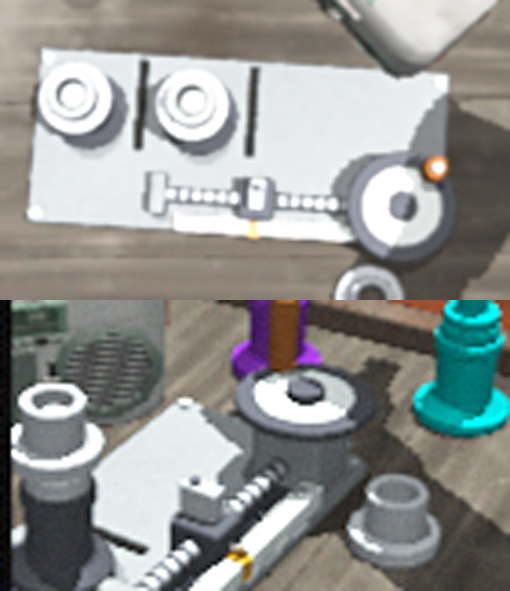

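Both collars sit on closed supports at crop (72,95) and (190,100). The pointer stands at the clip (254,228) to within about 0.7 mm, and the arm is clear, so I'll hand in.

```bash
python3 -c "
from h import *
print(r.sign_off())"
```

```text
the job is handed in; nothing more can be done
None
```

The job is handed in, result not shown: both supports present are closed and carry a seated collar, and the camera puts the pointer about 0.7 mm from the index clip (2 mm allowed).

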